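# Open the ratchet clamp

### The job

Make room in the blue bench clamp for a wider board: with the fingertips press the yellow release pad on the red sliding jaw down while the jaw is still where it stands, keep it pressed, and push the jaw back along its bar, away from the wooden block, until it is fully back at the end stop. Then let go so that the pad springs up and the ratchet locks again. Nothing is to be picked up: leave the block lying in the clamp where it is, and do not disturb the other things on the bench.

Things in the scene. Friction and masses are not known exactly. Their poses are not given: they have to be found in the camera images.
- clamp: Bench clamp screwed to the bench: blue bed 250 mm long (its x axis), 90 mm wide, with a toothed steel bar and two steel rails (tops 40 mm above the bench). Origin: centre of its underside on the bench. The blue fixed jaw stands at its -x end (90 mm high), the blue end stop at its +x end (52 mm high). The red jaw opens along the clamp's +x axis, which points roughly away from the robot (turned from the world x axis by -0.3 to 0.5 rad).
- jaw (a joint): Position of the red sliding jaw along the bar, m: 0 = as near the fixed jaw as it goes, 0.085 = fully back against the end stop. It starts between 0 and 0.035. The ratchet blocks it in the opening direction (it gives at most one 5 mm tooth) unless the release pad is at least about 4 mm down; then it slides with some 2 N of friction plus 8 N per m/s. Towards the fixed jaw it clicks along freely. If the pad rises on the way it locks again at the next tooth.
- jaw_wall (a point): On the red sliding jaw, moving with it: middle of the top edge of the red rear wall's face that looks to the pad (90 mm above the bench). The wall is 64 mm wide, 10 mm thick, its top 16 mm above the resting pad; a finger in the well can push the jaw back against this face.
- release_pad (a point): Centre of the top of the yellow release pad (40 mm along the clamp's x, 36 mm across), moving with it; 74 mm above the bench at rest. It lies in a well 53 mm long (along x) and 52 mm wide: red jaw plate (top 95 mm above the bench, face 27 mm from the pad centre) on the fixed-jaw side, red rear wall (face 26 mm off) on the end-stop side, and two low red side guards (tops 86 mm above the bench, faces 26 mm off).
- release (a joint): How far the release pad is pressed down, m: 0 = up, 0.009 = bottomed. It springs back: about 3 N to start it, 6 N at the bottom. It reads 0 to 0.003 while the pawl rests in or on the teeth.
- block_mid (a point): Middle of the dark-brown loose wooden block (45 x 140 x 32 mm, 0.13 kg) that lies across the rails between the jaws, beside the fixed jaw. To be left lying.
- tape_mid (a point): Middle of a loose yellow and black tape measure, 43 x 82 x 68 mm, standing on the bench in front of the tool box. Bystander.
- spring_clamp: Loose black spring clamp, 70 x 145 x 24 mm, lying on the bench. Bystander; origin at its underside.
- screw_jar: Loose clear jar with a green lid, 69 mm across, 84 mm high, standing on the bench. Bystander; origin at its underside.
- wax_tin: Loose green and cream wax tin, 78 mm across, 34 mm high. Bystander; origin at its underside.

How it is judged (in metres and radians):
On the way, in this order (a step that is already met when the one before it is completed fails the run):
1. the release pad is pressed while the jaw still stands where it was (value of joint release above 0.004 m and distance of jaw_wall from where it was at the start of the episode below 0.01 m), for 0.1 s.
2. the jaw is pushed fully back with the pad still pressed (value of joint jaw above 0.078 m and value of joint release above 0.004 m), for 0.1 s.
At the end, for the whole second after the job is handed in: The red jaw is fully back (within 7 mm of the end stop), the release pad is up again (under 3.5 mm down), and the block lies within 15 mm of where it was (value of joint jaw above 0.078 m and value of joint release below 0.0035 m and distance of block_mid from where it was at the start of the episode below 0.015 m); the robot touches nothing.
It fails at once if the wooden block is shoved or lifted (moved more than 15 mm) (distance of block_mid from where it was at the start of the episode above 0.015 m).
It fails at once if a bystander is disturbed (tape measure, spring clamp, jar or wax tin moved more than 20 mm) (distance of any of tape_mid, spring_clamp, screw_jar, wax_tin from where it was at the start of the episode above 0.02 m).
It also fails if it takes over 45 s, if anything falls off the work surface, if the arm or the gripper's body presses on something with over 40 N, if the wrist force passes 120 N, or if a joint passes its speed limit or range.

### The arm

A 6-joint arm with a two-finger parallel gripper is mounted at the origin on a cart in front of the work surface, level with it; the furniture and walls round the work are solid. World frame = base frame: x ahead of the robot, y to its left, z up, the work surface at z = 0. Lengths are in m, angles in degrees, forces in N, time in s.
With the tool pointing down it reaches from about 0.325 to 0.775 m from the base axis. Payload 5.5 kg.
Tool frame: the origin (TCP) lies at the very end of the fingers, on their centre line; the grasp point (between the pads) lies 19 mm behind it (env.grip_depth is the distance from the TCP to the grasp point, in m); z points along the fingers, y is the line along which they close (so a half turn about z gives the same grasp; the last joint's range is limited). The gripper opens to 85 mm and grips with 20 to 120 N. Pads are 22 mm wide; open, the fingers measure 114 mm over their backs; the gripper's body (76 mm by 85 mm) begins 54 mm behind the grasp point. The pads swing forward as they close: fully open they stand 13 mm farther back than shut.
Start: joints at [67.97, 5.22, 70.514, -0, 104.267, -3.249], TCP at [0.193, 0.568, 0.231] pointing down, gripper open.
Joint ranges: [-164.24, 164.24], [-49.07, 125.15], [9.68, 141.18], [-86.29, 266.29], [3.28, 154.24], [-151.56, 151.56]. Speed limits (degrees/s): [147.25, 147.25, 172.46, 180, 180, 180].

### API

Orientations are given as a 3x3 rotation matrix whose columns are the frame's x, y, z axes.
In Python, from plant import env, viewer gives the robot as it stands.
- The arm moves only by the tool servo_tool, never from a script. Its argument "commands" is text: rows parted by semicolons, each of 7 numbers parted by spaces: the closure, from -1 (fully open) to 1 (shut), so that 0 is half open, then the shift along the tool's x, y, z scaled (see below), then the turn, a rotation vector about the tool's x, y, z scaled (see below). In form: gripper dx dy dz ax ay az; .... A call has 1 to 20 rows; each row shifts and turns the commanded pose from where the row before left it, along the tool's axes as they then stand; what a row does not reach is not made up. The controller multiplies each number of a shift by 500 mm and each number of a turn by 1.5 rad. A row lasts 1/8 s, in which the tool goes at most 62.5 mm and 10.7 degrees, less where a joint would pass 70% of its speed; a pose out of reach is approached as far as the arm can. A call with a number of a shift or a turn outside -1 to 1 is refused whole. A call with a gripper value outside its range is refused whole. The fingers move at their own pace and stop on an object; "force" is the grip in N (left out, the last holds). Time passes only in rows, so rows that do not move let the fingers close. It gives the time, the measured TCP pose, the force, the opening and the grip force at its end, in the units of the state.
- env.get_obs(): the state, without advancing time (a new reading comes with each control period).
- viewer.grab_frame(name): name is "side" or "top" or "wrist"; returns the picture (480x640x3 uint8, red, green, blue); there is no depth.
- viewer.camera_model(name): a dict with "fx", "fy", "cx", "cy" (pixels), "T" (4x4, takes a point from camera to world coordinates); the wrist camera has in their place "mount" (4x4, takes a point from camera to tool coordinates, whose origin is the TCP and whose axes are the flange's). Camera axes: x right, y up, looking along -z (the intrinsics and any distortion apply to the point x, -y, -z); pixel columns grow to the right and rows downward; lengths in m; the calibration is good to about 2 mm. A picture is of the moment at which its call begins: read the wrist's pose just before it. camera_model takes no time and is no camera call.
- env.finish_job(): hands the job in; it is judged then, once.
The state is a dict: "time_s": time; "q": joint angles; "joint_vel": joint speeds; "joint_torque": joint torques, N m; "eef_pos": TCP position; "ee_rot": TCP orientation; "wrist_force": force on the tool from outside, world axes, zero at the start; "wrist_torque": the same for the moment, N m; "opening": opening from 0.0 (shut) to 1.0 (fully open); "finger_force": force on a finger pad.
Only numpy, scipy, OpenCV 4.12 (cv2) and the standard library are available. Lean on these libraries where they do the work, as an engineer would, in place of code of your own. Each camera call takes 0.05 s, during which the arm holds its last target. There are 200 camera calls.

## Working session

There is one attempt and no reset: what is moved stays moved. The work goes in short steps, Python scripts to look and compute and a tool call to move; the robot and the scene stay as the last step left them, time stands still between calls to the robot, and variables do not carry over. Pictures are saved under pics/ and viewed, at most 10 in all, crops included, and the job is handed in when it is done.

Besides the shell and the picture viewer there is one more tool, called as a command line: name --argument value ..., lists and objects as JSON in quotes. servo_tool: Moves the arm, as the interface text tells. Its arguments: {"type":"object","properties":{"commands":{"type":"string"},"force":{"type":"number"}},"required":["commands"]}

```bash
mkdir -p pics
python3 - <<'E'
from plant import env, viewer
import cv2,numpy as np
o=env.get_obs();print(o['time_s'],o['eef_pos'],np.round(o['ee_rot'],3).tolist(),o['opening'])
for n in('top','side'):
    im=viewer.grab_frame(n);cv2.imwrite(f'pics/{n}0.png',im[:,:,::-1])
    m=viewer.camera_model(n);print(n,{k:np.round(v,4).tolist() for k,v in m.items()})
print(np.round(viewer.camera_model('wrist')['mount'],4).tolist())
E
```

```text
0.0 [0.19306315 0.56777816 0.23012142] [[-0.947, 0.322, -0.001], [0.322, 0.947, -0.002], [0.0, -0.002, -1.0]] 0.9999666433383791
top {'fx': 448.7169, 'fy': 448.7169, 'cx': 311.8651, 'cy': 239.6798, 'T': [[0.007, 0.9957, -0.0921, 0.3869], [-0.9997, 0.0092, 0.0236, 0.0455], [0.0243, 0.0919, 0.9955, 1.0235], [0.0, 0.0, 0.0, 1.0]]}
side {'fx': 573.9545, 'fy': 573.9545, 'cx': 321.0732, 'cy': 243.4377, 'T': [[-0.9487, 0.1017, -0.2995, 0.0037], [-0.3159, -0.3521, 0.881, 1.4585], [-0.0158, 0.9304, 0.3662, 0.6696], [0.0, 0.0, 0.0, 1.0]]}
[[-0.0011, 0.9578, 0.2874, 0.0732], [1.0, 0.0011, 0.0004, -0.0013], [0.0001, 0.2874, -0.9578, -0.1422], [0.0, 0.0, 0.0, 1.0]]
```

View pics/top0.png

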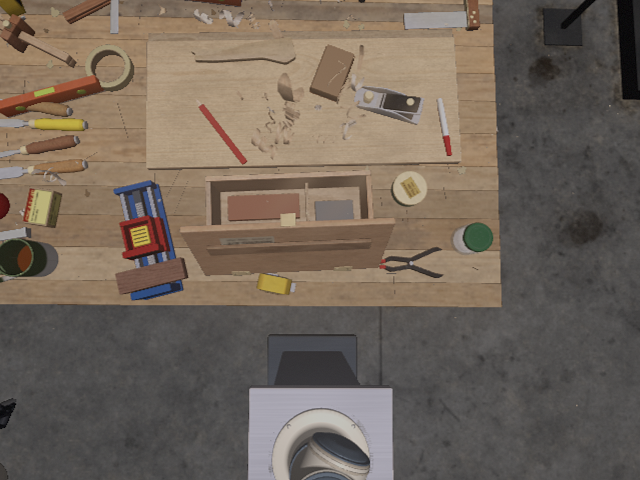

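View pics/side0.png

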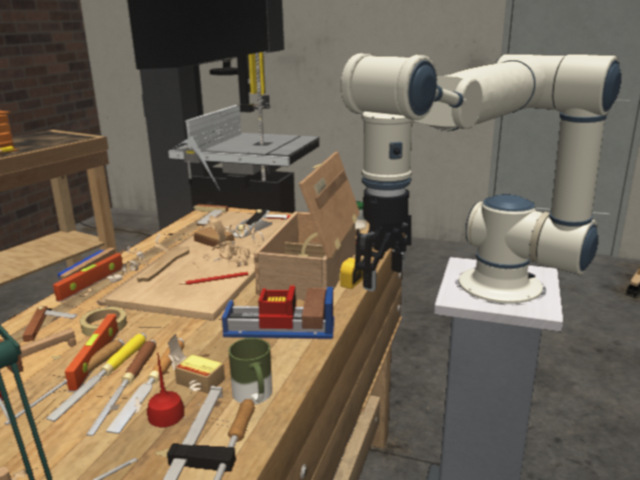

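The top view shows the clamp at left: pad near (142,236), block near (152,275), end stop near (137,187). In the side view the pad is near (278,297) and the gripper near (385,245), behind the clamp.

```bash
cat > h.py <<'E'
import cv2,numpy as np
def ray(m,u,v,T=None):
    T=m['T'] if T is None else T; T=np.array(T)
    d=T[:3,:3]@np.array([(u-m['cx'])/m['fx'],-(v-m['cy'])/m['fy'],-1]); return T[:3,3],d
def onz(m,u,v,z,T=None):
    p,d=ray(m,u,v,T); return p+d*(z-p[2])/d[2]
def hsvmask(im,lo,hi): return cv2.inRange(cv2.cvtColor(im,cv2.COLOR_BGR2HSV),lo,hi)
def blobs(mk,a=20):
    n,l,s,c=cv2.connectedComponentsWithStats(mk)
    return [(s[i,4],s[i,:4].tolist(),np.round(c[i],1),(l==i).astype(np.uint8)) for i in range(1,n) if s[i,4]>=a]
E
python3 - <<'E'
from plant import viewer
from h import *
P={}
for n,(x0,y0,x1,y1) in {'top':(105,170,200,310),'side':(215,275,345,345)}.items():
    im=cv2.imread(f'pics/{n}0.png');m=viewer.camera_model(n)
    c=np.zeros_like(im);c[y0:y1,x0:x1]=im[y0:y1,x0:x1]
    Y=hsvmask(c,(20,110,110),(38,255,255)); Y=cv2.morphologyEx(Y,cv2.MORPH_CLOSE,np.ones((5,5)))
    B=hsvmask(c,(100,130,40),(125,255,255)); 
    R=hsvmask(c,(0,170,60),(8,255,255))|hsvmask(c,(172,170,60),(180,255,255))
    for nm,mk,z in(('Y',Y,.074),('B',B,.03),('R',R,.09)):
        for b in blobs(mk,15):
            r=cv2.minAreaRect(cv2.findNonZero(b[3]))
            print(n,nm,b[0],b[1],b[2],'rect',np.round(cv2.boxPoints(r)).tolist(),np.round(onz(m,*b[2],z),4))
            if nm=='Y' and b[0]>50: P[n]=ray(m,*b[2])
    cv2.imwrite(f'pics/{n}0c.png',cv2.resize(im[y0:y1,x0:x1],None,fx=4,fy=4,interpolation=2))
(p,d),(q,e)=P['top'],P['side']
s=np.linalg.lstsq(np.c_[d,-e],q-p,rcond=None)[0];print(p+s[0]*d,q+s[1]*e)
E
```

```text
top Y 316 [130, 226, 21, 21] [140.1 235.6] rect [[129.0, 229.0], [146.0, 225.0], [151.0, 242.0], [134.0, 247.0]] [0.48   0.3852 0.074 ]
top B 123 [114, 181, 37, 13] [130.6 187. ] rect [[114.0, 189.0], [150.0, 180.0], [151.0, 184.0], [115.0, 193.0]] [0.5928 0.4265 0.03  ]
top B 34 [155, 189, 6, 10] [157.4 193.4] rect [[155.0, 189.0], [158.0, 188.0], [160.0, 197.0], [157.0, 198.0]] [0.5791 0.3668 0.03  ]
top B 84 [144, 191, 9, 26] [147.5 203.7] rect [[143.0, 192.0], [146.0, 191.0], [152.0, 216.0], [148.0, 217.0]] [0.5557 0.3877 0.03  ]
top B 88 [129, 195, 8, 23] [132.5 206.4] rect [[128.0, 196.0], [131.0, 195.0], [137.0, 217.0], [133.0, 218.0]] [0.5492 0.4204 0.03  ]
top B 166 [158, 202, 17, 57] [166.5 229.9] rect [[158.0, 203.0], [162.0, 202.0], [175.0, 258.0], [170.0, 259.0]] [0.4975 0.3437 0.03  ]
top B 35 [157, 253, 6, 9] [159.7 256.9] rect [[157.0, 253.0], [161.0, 252.0], [163.0, 261.0], [159.0, 262.0]] [0.4377 0.3563 0.03  ]
top B 36 [142, 257, 6, 9] [144.8 260.7] rect [[142.0, 257.0], [146.0, 256.0], [148.0, 264.0], [144.0, 265.0]] [0.4291 0.3884 0.03  ]
top B 32 [174, 281, 9, 1
[... 837 characters left out ...]
[[240.0, 287.0], [331.0, 287.0], [331.0, 336.0], [240.0, 336.0]] [0.4095 0.4004 0.03  ]
side B 53 [223, 302, 9, 17] [227.2 310. ] rect [[222.0, 317.0], [229.0, 301.0], [232.0, 302.0], [225.0, 319.0]] [0.6045 0.3888 0.03  ]
side B 44 [224, 331, 15, 4] [230.7 332.9] rect [[224.0, 334.0], [224.0, 331.0], [238.0, 331.0], [238.0, 334.0]] [0.5481 0.4823 0.03  ]
side R 54 [215, 275, 27, 5] [226.1 276.4] rect [[215.0, 277.0], [241.0, 273.0], [241.0, 275.0], [215.0, 279.0]] [0.6301 0.3347 0.09  ]
side R 1151 [259, 286, 36, 42] [276.1 308.8] rect [[259.0, 286.0], [294.0, 286.0], [294.0, 327.0], [259.0, 327.0]] [0.4496 0.4539 0.09  ]
[0.47975195 0.38432538 0.07656926] [0.47732755 0.38354306 0.07605163]
```

View pics/top0c.png

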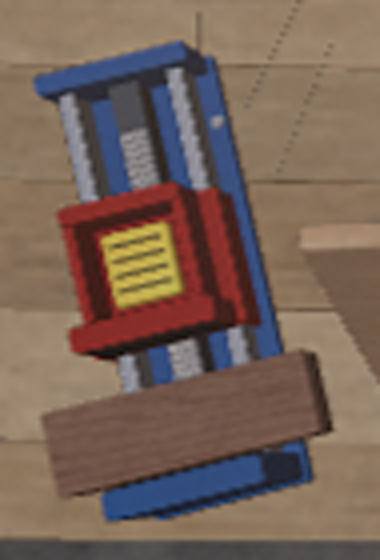

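servo_tool --commands "1 -0.082 -0.02 0 0 0 0;1 -0.082 -0.02 0 0 0 0;1 -0.082 -0.02 0 0 0 0;1 -0.082 -0.02 0 0 0 0;1 -0.082 -0.02 0 0 0 0;1 -0.082 -0.02 0 0 0 0;1 -0.082 -0.02 0 0 0 0;1 -0.082 -0.02 0 0 0 0;1 0 0 0.035 0 0 -0.098;1 0 0 0.035 0 0 -0.098;1 0 0 0.035 0 0 -0.098;1 0 0 0.035 0 0 -0.098;1 0 0 0 0 0 0;1 0 0 0 0 0 0" --force 40

```text
time_s: 1.85
eef_pos: [0.4781, 0.3868, 0.1618]
ee_rot: [[-0.967, -0.255, 0.0], [-0.255, 0.967, 0.0], [-0.0, 0.0, -1.0]]
wrist_force: [0.2, -0.8, 0.1]
opening: 0.001
finger_force: 0.0
```

```bash
cat > w.py <<'E'
from plant import env, viewer
from h import *
import sys
o=env.get_obs();im=viewer.grab_frame('wrist')[:,:,::-1].copy();cv2.imwrite(f'pics/{sys.argv[1]}.png',im)
T=np.eye(4);T[:3,:3]=o['ee_rot'];T[:3,3]=o['eef_pos'];m=viewer.camera_model('wrist');T=T@np.array(m['mount'])
print(o['time_s'],o['eef_pos'],np.round(o['ee_rot'],3).tolist(),o['opening'],o['wrist_force'])
Y=hsvmask(im,(20,110,110),(38,255,255)); Y=cv2.morphologyEx(Y,cv2.MORPH_CLOSE,np.ones((15,15)))
b=max(blobs(Y,300),key=lambda b:b[0]);r=cv2.minAreaRect(cv2.findNonZero(b[3]))
print(b[:3]);
q=[onz(m,*p,.074,T) for p in cv2.boxPoints(r)]
for p,w in zip(cv2.boxPoints(r),q):print(p,np.round(w,4))
print('centre',np.mean(q,0),'sides',[np.round(q[(i+1)%4]-q[i],4).tolist() for i in range(4)])
E
python3 w.py w1
```

```text
1.85 [0.47805854 0.3867952  0.16180693] [[-0.967, -0.255, 0.0], [-0.255, 0.967, 0.0], [-0.0, 0.0, -1.0]] 0.0012809125978266512 [ 0.21414534 -0.79190038  0.14021522]
(np.int32(2838), [293, 215, 52, 57], array([318.2, 242.5]))
[293. 215.] [0.4622 0.3642 0.074 ]
[344. 215.] [0.4536 0.3973 0.074 ]
[344. 271.] [0.4924 0.4084 0.074 ]
[293. 271.] [0.5015 0.3736 0.074 ]
centre [0.47743038 0.3858827  0.074     ] sides [[-0.0087, 0.0331, 0.0], [0.0389, 0.0111, 0.0], [0.0091, -0.0348, 0.0], [-0.0393, -0.0094, 0.0]]
```

View pics/w1.png

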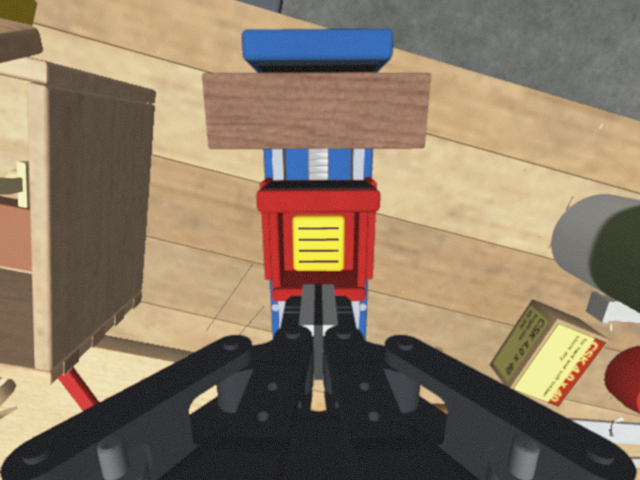

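The wrist view shows the pad centred at (318,243), square to the image, and the shut fingertips at about (318,290). The tool is within 1–2 mm of the pad centre, so I descend and press.

servo_tool --commands "1 0 0 0.04 0 0 0;1 0 0 0.04 0 0 0;1 0 0 0.04 0 0 0;1 0 0 0.036 0 0 0;1 0 0 0.01 0 0 0;1 0 0 0.01 0 0 0;1 0 0 0.006 0 0 0;1 0 0 0.006 0 0 0;1 0 0 0 0 0 0"

```text
time_s: 3.02
eef_pos: [0.4784, 0.3869, 0.0682]
ee_rot: [[-0.966, -0.257, 0.001], [-0.257, 0.966, 0.001], [-0.002, 0.0, -1.0]]
wrist_force: [-0.2, -0.8, 5.5]
opening: 0.003
finger_force: 2.5
```

servo_tool --commands "1 0 0 0.003 0 0 0;1 0 0 0 0 0 0;1 -0.012 0 0 0 0 0;1 -0.012 0 0 0 0 0;1 -0.012 0 0 0 0 0;1 -0.012 0 0 0 0 0;1 -0.012 0 0 0 0 0;1 -0.012 0 0 0 0 0;1 0 0 0 0 0 0"

```text
time_s: 4.15
eef_pos: [0.5137, 0.3965, 0.0669]
ee_rot: [[-0.966, -0.257, 0.002], [-0.257, 0.966, 0.001], [-0.002, 0.001, -1.0]]
wrist_force: [1.5, 0.3, 5.5]
opening: 0.001
finger_force: 2.7
```

servo_tool --commands "1 -0.012 0 0 0 0 0;1 -0.012 0 0 0 0 0;1 -0.012 0 0 0 0 0;1 -0.012 0 0 0 0 0"

```text
time_s: 4.65
eef_pos: [0.5362, 0.4026, 0.0667]
ee_rot: [[-0.966, -0.258, 0.001], [-0.258, 0.966, 0.001], [-0.001, 0.001, -1.0]]
wrist_force: [-2.8, -0.0, 5.7]
opening: 0.0
finger_force: 2.7
```

```bash
python3 w.py w2
```

```text
4.65 [0.53616161 0.40262618 0.06672751] [[-0.966, -0.258, 0.001], [-0.258, 0.966, 0.001], [-0.001, 0.001, -1.0]] 0.00036835352648785307 [-2.7633597  -0.02806043  5.71038671]
(np.int32(4119), [570, 292, 70, 114], array([611.8, 352.4]))
[565.63824 379.02   ] [0.5401 0.5196 0.074 ]
[632.8765 287.5012] [0.4912 0.5262 0.074 ]
[674.7857  318.29153] [0.4996 0.551  0.074 ]
[607.5474  409.81033] [0.5508 0.5465 0.074 ]
centre [0.52044962 0.53585102 0.074     ] sides [[-0.0489, 0.0066, 0.0], [0.0084, 0.0248, 0.0], [0.0512, -0.0045, 0.0], [-0.0107, -0.0269, 0.0]]
```

View pics/w2.png

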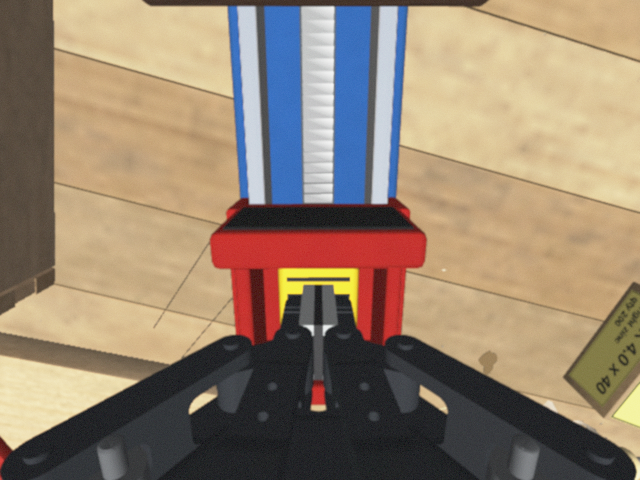

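The jaw is travelling with the pad held down: the rails are exposed from the block (row 5) to the jaw plate (row 205). I keep pushing.

servo_tool --commands "1 -0.012 0 0 0 0 0;1 -0.012 0 0 0 0 0;1 -0.012 0 0 0 0 0;1 0 0 0 0 0 0"

```text
time_s: 5.2
eef_pos: [0.5537, 0.4074, 0.0666]
ee_rot: [[-0.966, -0.257, 0.001], [-0.257, 0.966, 0.001], [-0.001, 0.001, -1.0]]
wrist_force: [-2.1, -0.6, 5.3]
opening: -0.001
finger_force: 2.7
```

servo_tool --commands "1 -0.008 0 0 0 0 0;1 -0.008 0 0 0 0 0;1 -0.008 0 0 0 0 0;1 0 0 0 0 0 0"

```text
time_s: 5.7
eef_pos: [0.5612, 0.4094, 0.0666]
ee_rot: [[-0.966, -0.258, -0.008], [-0.258, 0.966, -0.003], [0.009, -0.0, -1.0]]
wrist_force: [-17.8, -7.1, 11.4]
opening: -0.003
finger_force: 13.4
```

Run:
```python
from plant import viewer
import cv2,numpy as np
a=viewer.grab_frame('side')[265:345,205:345,::-1];b=viewer.grab_frame('top')[160:310,100:205,::-1]
a=cv2.resize(a,(560,320),interpolation=2);b=cv2.resize(b,(224,320),interpolation=2)
cv2.imwrite('pics/c.png',np.hstack([a,b]))
```

```text
(no output)
```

View pics/c.png

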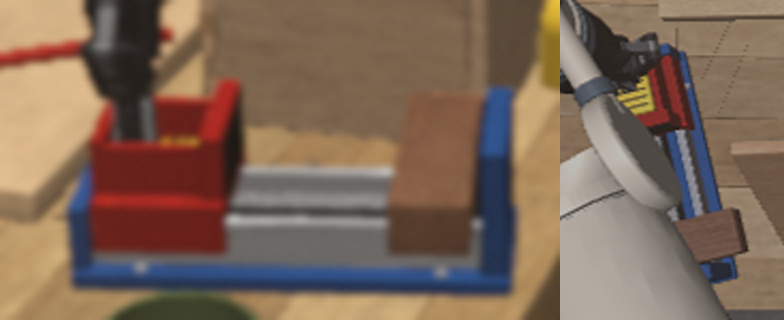

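The side crop shows the jaw's red base against the blue end stop, at column ~90 of the crop, and the block still beside the fixed jaw. I relieve the push and lift straight up.

servo_tool --commands "1 0.006 0 0 0 0 0;1 0 0 -0.008 0 0 0;1 0 0 -0.01 0 0 0;1 0 0 -0.02 0 0 0;1 0 0 -0.05 0 0 0;1 0 0 -0.07 0 0 0;1 0 0 -0.07 0 0 0;1 0 0 0 0 0 0;1 0 0 0 0 0 0"

```text
time_s: 6.92
eef_pos: [0.5625, 0.4089, 0.1793]
ee_rot: [[-0.966, -0.257, 0.001], [-0.257, 0.966, -0.0], [-0.001, -0.0, -1.0]]
wrist_force: [-0.2, -0.2, -0.4]
opening: 0.003
finger_force: 0.0
```

```bash
python3 w.py w3
python3 - <<'E'
from plant import viewer
import cv2,numpy as np
a=viewer.grab_frame('side')[265:345,205:345,::-1]
a=cv2.resize(a,(560,320),interpolation=2);b=cv2.resize(cv2.imread('pics/w3.png')[:,100:540],(220,240))
b=cv2.copyMakeBorder(b,0,80,0,0,0)
cv2.imwrite('pics/d.png',np.hstack([a,b]))
E
```

```text
6.925 [0.56252535 0.40893962 0.17933667] [[-0.966, -0.257, 0.001], [-0.257, 0.966, -0.0], [-0.001, -0.0, -1.0]] 0.0029899549006051143 [-0.1697486  -0.18161548 -0.42656739]
(np.int32(2611), [295, 187, 49, 54], array([318.9, 213.3]))
[295. 187.] [0.531  0.3827 0.074 ]
[343. 187.] [0.5223 0.4154 0.074 ]
[343. 240.] [0.5599 0.4262 0.074 ]
[295. 240.] [0.569 0.392 0.074]
centre [0.54555968 0.40405829 0.074     ] sides [[-0.0087, 0.0328, 0.0], [0.0376, 0.0108, 0.0], [0.0091, -0.0342, 0.0], [-0.038, -0.0093, 0.0]]
```

View pics/d.png

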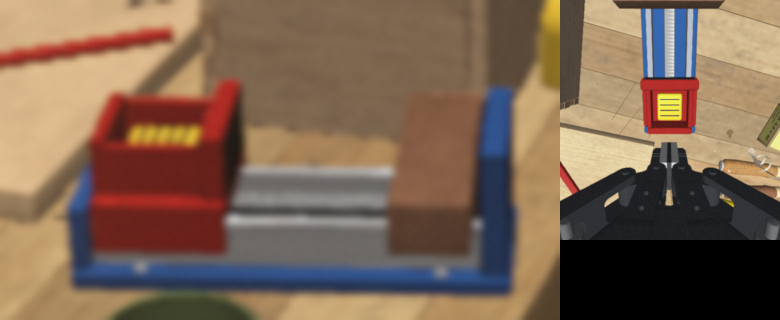

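```bash
python3 -c "
from plant import env
print(env.finish_job())"
```

```text
the job is handed in; nothing more can be done
None
```

The job is handed in: the red jaw was pushed about 70 mm back to the end stop with the pad held down, the pad is up again in the last pictures, the block still lies beside the fixed jaw, and the arm is clear; no verdict came back on hand-in.

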